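# Shut and lock the lamp-box lid

## Robot

A 6-joint arm with a two-finger parallel gripper is mounted at the origin on the work surface. World frame = base frame: x ahead of the robot, y to its left, z up, the work surface at z = 0. Lengths are in m, angles in rad, forces in N, time in s.
With the tool pointing down it reaches from about 0.25 to 0.775 m from the base axis. Payload 4 kg.
Tool frame: the origin (TCP) lies midway between the tips of the shut fingers; the grasp point (between the pads) lies 19 mm behind it; z points along the fingers, x is the direction in which the jaws open and shut, and the axes are right-handed (so a half turn about z gives the same grasp; the last joint's range is limited). The gripper opens to 94 mm and grips with 3 to 60 N. Pads are 16 mm wide; open, the fingers measure 119 mm over their backs; the gripper's body (75 mm by 177 mm) begins 78 mm behind the grasp point.
Start: joints at [1.148, 0.087, 1.371, -0, 1.684, -0.103], TCP at [0.173, 0.522, 0.206] pointing down, gripper open.
Joint ranges: [-3.1, 3.1], [-0.76, 2.03], [0.27, 2.55], [-1.08, 4.22], [0.17, 2.65], [-2.57, 2.57]. Speed limits (rad/s): [2.79, 2.79, 3.14, 3.14, 3.14, 3.14].

## Interface

Orientations are given as [roll, pitch, yaw] about the fixed x, y, z axes, in that order (R = Rz(yaw) Ry(pitch) Rx(roll)).
In Python, from bench import * gives the robot as it stands.
- The arm moves only by the tool send_rows, never from a script. Its argument "rows" is one flat list of numbers, 7 for each row, row after row: the shift along the world's x, y, z in mm, then the turn, a rotation vector about the world's x, y, z in degrees, then the opening, from 0 (shut) to 1 (fully open). A call has exactly 8 rows; each row shifts and turns the commanded pose from where the row before left it; what a row does not reach is not made up. A row lasts 1/8 s, in which the tool goes at most 62.5 mm and 10.7 degrees, less where a joint would pass 70% of its speed; a pose out of reach is approached as far as the arm can. A call is refused whole if a number of a shift passes 62.5 or a number of a turn 10.7, either way. A call with a gripper value outside its range is refused whole. The fingers move at their own pace and stop on an object; the grip force is fixed at half the most. Time passes only in rows, so rows that do not move let the fingers close, or fill a call up. It gives the time, the measured TCP pose, the force and the opening at its end, in the units of the state.
- get_obs(): the state, without advancing time (a new reading comes with each control period).
- snapshot(name): name is "scene" or "top" or "wrist"; returns a dict with "color" (400x640x3 uint8, red, green, blue), "intrinsics" (3x3 intrinsics, pixels), "rvec" (rotation vector, rad) and "tvec" (3), from world to camera coordinates, as OpenCV has them; the wrist camera has in their place "T_tool_cam" (4x4, takes a point from camera to tool coordinates, whose origin is the TCP and whose axes are the tool frame's). Camera axes: x right, y down, z forward; pixel columns grow to the right and rows downward; lengths in m; the calibration is good to about 2 mm. A picture is of the moment at which its call begins: read the wrist's pose just before it. There is no depth.
- close_job(): hands the job in, once; it reports no verdict.
The state is a dict: "time": time; "joint_positions": joint angles; "qvel": joint speeds; "joint_torque": joint torques, N m; "tool_pos": TCP position; "ee_rot": TCP orientation; "wrist_force": force on the tool from outside, world axes, zero at the start; "wrist_torque": the same for the moment, N m; "width": finger opening in m.
Only numpy, scipy, OpenCV 4.12 (cv2) and the standard library are available. Lean on these libraries where they do the work, as an engineer would, in place of code of your own. Each camera call takes 0.05 s, during which the arm holds its last target.

## Task

The access lid of the light-source box on the microscope bench has been left ajar. Push the lid down with the fingertips until it is fully shut, and only then set a fingertip in the slot of the round cam fastener on it and turn it clockwise, about a quarter turn, as far as it goes, so that the lid is locked. Nothing is to be gripped or lifted, do not raise the lid, and leave the things standing around and on the box where they are.

Things in the scene. Friction and masses are not known exactly. Their poses are not given: they have to be found in the camera images.
- lamp_box: white metal light-source box, fixed, 300 (x) x 230 (y) x 90 mm high. Origin: centre of its underside; -x is its front, towards the robot. A grey lid covers its front 215 mm; the rear 85 mm is a fixed deck 90 mm above the bench, where two objectives stand. The lid's hinge line runs along the box's y at x = +65 mm, z = 90 mm
- lid (a joint): lid angle, rad: 0 = fully shut (level, on the rim), grows as the front edge rises; starts ajar at 0.2 to 0.5. The hinge is stiff: the lid stays where left and goes down under about 2 to 4 N at its front. Plate 215 mm from hinge to front edge, 230 mm wide, 8 mm thick, underside at hinge height when shut, so its top is then 98 mm above the bench
- lid_front (a point): point on the lid's top surface on its centre line, 190 mm from the hinge, 25 mm from the front edge; axes are the lid's: x towards the hinge, y along it, z out of its top. The bare plate 60 to 100 mm to either side of it along y is free to press on
- fastener (a joint): turn of the cam fastener, rad: 0 = open (slot along the lid's y), grows clockwise seen from above to a hard stop at 1.571 = locked (slot along x, front to back). Starts at 0 to 0.3; friction about 0.1 N m, stays where left. Its cam tongue below then hooks under a keeper; if turned before the lid is down, the tongue fouls the keeper and the lid cannot shut
- slot (a point): centre of the slot's floor; y along the slot, z out of the lid. Round grey head, 72 mm across, with a black slot floor, on the lid's centre line 160 mm from the hinge; a slot 26 mm wide, 13 mm deep crosses it between two half-moon lands. A fixed collar (90 mm outside, 75 inside), flush with the lands, surrounds it and closes the slot's ends. Lid shut: slot floor 100 mm, top 113 mm above the bench
- objective_a_mid (a point): bystander, loose, to be left alone: steel microscope objective, 28 mm diameter, 45 mm tall, standing on the deck; centre
- objective_b_mid (a point): bystander, loose, to be left alone: steel microscope objective, 28 mm diameter, 36 mm tall, standing on the deck; centre
- slide_box_mid (a point): bystander, loose, to be left alone: flat slide box, 90 by 100 by 34 mm, left (+y) of the lamp box; centre
- oil_bottle_mid (a point): bystander, loose, to be left alone: small amber bottle, 32 mm diameter, 62 mm tall, right of the lamp box; centre
- screwdriver_grip (a point): bystander, loose, to be left alone: screwdriver, 170 mm long, lying right of the lamp box; point on its handle
- dish_mid (a point): bystander, loose, to be left alone: shallow glass dish, 86 mm across, 16 mm high, left of the lamp box; centre
- mouse_mid (a point): bystander, loose, to be left alone: black computer mouse, 104 by 58 by 32 mm, in front of the lamp box at its right; centre

How it is judged:
By the outcome, as a careful person would: the job done as asked, in the order asked, and still so for the second after the job is handed in, with the robot touching nothing.
It also fails if it takes over 58 s, if anything falls off the work surface, if the arm or the gripper's body presses on something with over 40 N, if the wrist force passes 120 N, or if a joint passes its speed limit or range.

## Working session

There is one attempt and no reset: what is moved stays moved. The work goes in short steps, Python scripts to look and compute and a tool call to move; the robot and the scene stay as the last step left them, time stands still between calls to the robot, and variables do not carry over. Pictures are saved under pics/ and viewed, and the job is handed in when it is done.

Besides the shell and the picture viewer there is one more tool, called after "Request:" by a JSON object that holds its "api" and its "payload", one argument or row to a line. send_rows: Moves the arm, as the interface text tells. Its arguments: {"type":"object","properties":{"rows":{"type":"array","items":{"type":"number"}}},"required":["rows"]}

```bash
mkdir -p pics; ls; python3 - <<'E'
from bench import *
import cv2
o=get_obs();print(o)
for n in ["scene","top","wrist"]:
    s=snapshot(n);cv2.imwrite(f"pics/{n}0.png",s["color"][:,:,::-1])
    print(n,{k:v for k,v in s.items() if k!="color"})
E
```

```text
pics
{'time': 0.0, 'joint_positions': array([ 1.14789774e+00,  8.79302505e-02,  1.37224034e+00, -2.42419656e-05,
        1.68356769e+00, -1.03103890e-01]), 'qvel': array([-0.00120437, -0.00021693,  0.00102087,  0.00031358,  0.00143168,
        0.00096267]), 'joint_torque': array([ 3.32777136e-04, -3.40182173e+01, -3.02432871e+01,  7.15572434e-02,
        3.29791463e-02, -1.77074157e-04]), 'tool_pos': array([0.1726968 , 0.5216167 , 0.20432475]), 'ee_rot': array([-3.14139579e+00,  2.13670308e-03,  1.25099914e+00]), 'wrist_force': array([ 0.34064298, -0.16624174, -1.03153864]), 'wrist_torque': array([ 0.01580084,  0.0332864 , -0.03727549]), 'width': 0.09407921518725179}
scene {'intrinsics': array([[461.54322667,   0.        , 324.76875542],
       [  0.        , 461.54322667, 199.65272799],
       [  0.        ,   0.        ,   1.        ]]), 'rvec': array([ 1.8769119 ,  1.22310307, -0.65182254]), 'tvec': array([-0.24697696, -0.18823506,  1.47311856])}
top {'intrinsics': array([[517.66593641,   0.        , 324.82161892],
       [  0.        , 517.66593641, 203.11918638],
       [  0.        ,   0.        ,   1.        ]]), 'rvec': array([ 2.12607413, -2.17232584,  0.1985686 ]), 'tvec': array([0.02531981, 0.55717302, 1.28669873])}
wrist {'intrinsics': array([[298.29174728,   0.        , 319.43037168],
       [  0.        , 298.29174728, 194.98289778],
       [  0.        ,   0.        ,   1.        ]]), 'T_tool_cam': array([[ 9.99999571e-01, -9.24559543e-04,  5.41791745e-05,
         6.31857447e-04],
       [ 8.84004033e-04,  9.70308443e-01,  2.41869270e-01,
        -7.07892623e-02],
       [-2.76193052e-04, -2.41869118e-01,  9.70308844e-01,
        -1.81022491e-01],
       [ 0.00000000e+00,  0.00000000e+00,  0.00000000e+00,
         1.00000000e+00]])}
```

View pics/scene0.png

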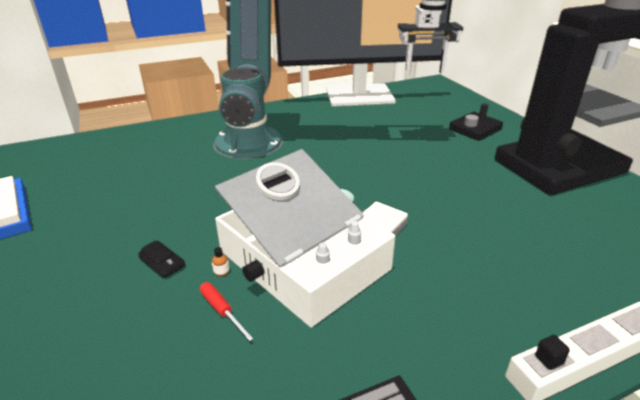

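View pics/top0.png

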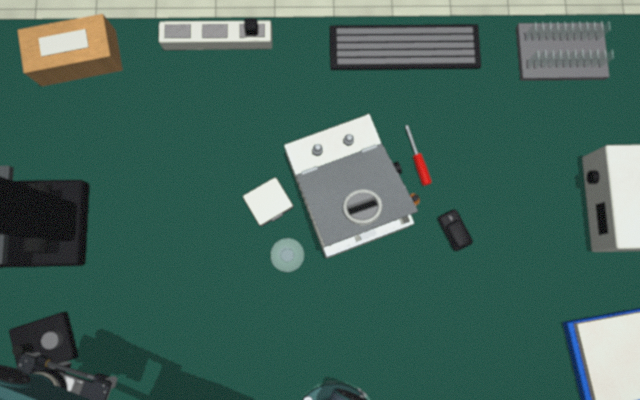

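View pics/wrist0.png

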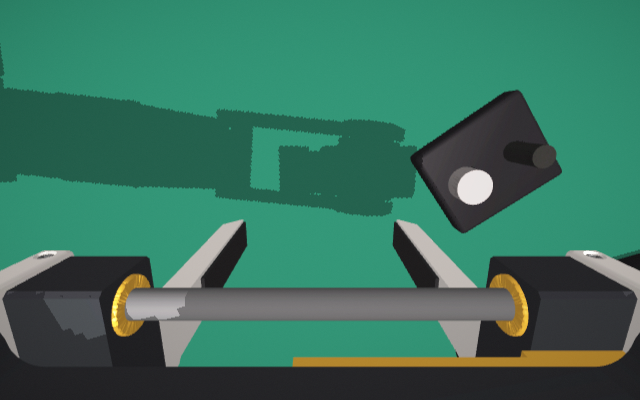

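```bash
python3 - <<'E'
import cv2
a=cv2.imread("pics/top0.png")[100:270,230:450];cv2.imwrite("pics/topz.png",cv2.resize(a,None,fx=3.5,fy=3.5,interpolation=cv2.INTER_CUBIC))
a=cv2.imread("pics/scene0.png")[140:330,200:420];cv2.imwrite("pics/scenez.png",cv2.resize(a,None,fx=3.15,fy=3.15,interpolation=cv2.INTER_CUBIC))
E
```

```text
(no output)
```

View pics/topz.png

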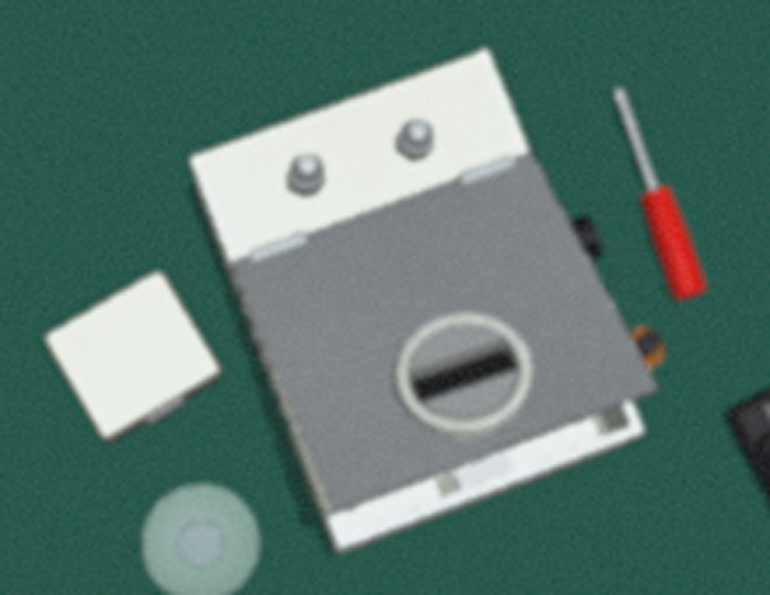

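View pics/scenez.png

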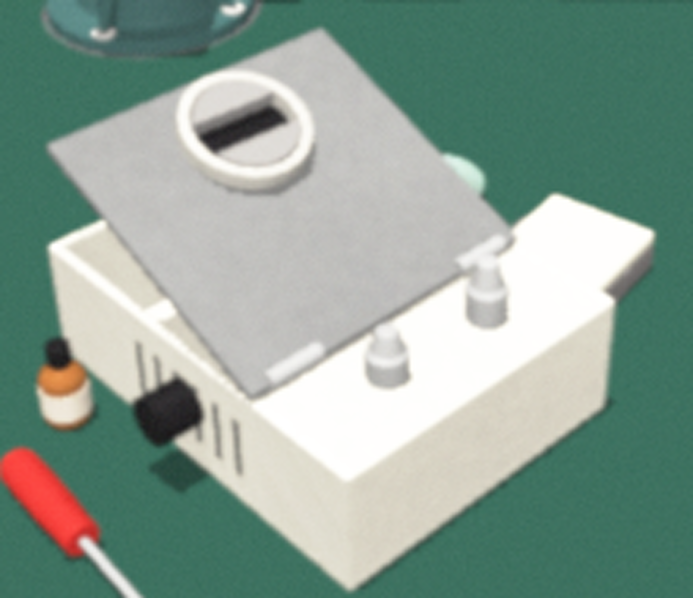

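```bash
cat > cal.py <<'E'
import numpy as np,cv2
from scipy.optimize import least_squares
T=dict(K=np.array([[517.66593641,0,324.82161892],[0,517.66593641,203.11918638],[0,0,1.]]),r=np.array([2.12607413,-2.17232584,.1985686]),t=np.array([.02531981,.55717302,1.28669873]))
S=dict(K=np.array([[461.54322667,0,324.76875542],[0,461.54322667,199.65272799],[0,0,1.]]),r=np.array([1.8769119,1.22310307,-.65182254]),t=np.array([-.24697696,-.18823506,1.47311856]))
def proj(C,P): return cv2.projectPoints(np.array(P,float).reshape(-1,1,3),C['r'],C['t'],C['K'],None)[0].reshape(-1,2)
def lidpt(a,d,y,h): # dist from hinge, y, height above underside
    return [.065-d*np.cos(a)+0-h*np.sin(a)*(1), y, .09+d*np.sin(a)+h*np.cos(a)] if False else [.065-d*np.cos(a)+h*np.sin(a), y, .09+d*np.sin(a)+h*np.cos(a)]
def w(p,P):
    c,s=np.cos(p[2]),np.sin(p[2]);P=np.atleast_2d(P)
    return np.c_[p[0]+c*P[:,0]-s*P[:,1],p[1]+s*P[:,0]+c*P[:,1],P[:,2]]
E
python3 - <<'E'
from cal import *
tz=np.array([[190,158],[488,48],[338,550],[645,432],[332,510],[655,388],[465,372]])/3.5+[230,100]
sz=np.array([[350,478],[613,298],[350,590],[48,248],[607,405],[48,147],[322,28],[245,128]])/3.15+[200,140]
def model(p):
    a=p[3];h=.008
    A=[[.15,.115,.09],[.15,-.115,.09],[-.15,.115,.09],[-.15,-.115,.09],lidpt(a,.215,.115,h),lidpt(a,.215,-.115,h),lidpt(a,.16,0,.023)]
    B=[[.15,-.115,.09],[.15,.115,.09],[.15,-.115,0],[-.15,-.115,.09],[.15,.115,0],lidpt(a,.215,-.115,h),lidpt(a,.215,.115,h),lidpt(a,.16,0,.023)]
    return proj(T,w(p,A))-tz, proj(S,w(p,B))-sz
f=lambda p:np.vstack(model(p)).ravel()
r=least_squares(f,[.5,0,.3,.35],loss='soft_l1');print(r.x,np.degrees(r.x[2:]));print(np.round(model(r.x)[0],1),np.round(model(r.x)[1],1))
p=r.x
for a in (p[3],0):
  for n,d,y,h in (('front',.19,0,.008),('press',.19,.08,.008),('pressR',.19,-.08,.008),('slot',.16,0,.010)): print(a,n,np.round(w(p,lidpt(a,d,y,h)),4))
E
```

```text
[ 0.60049062 -0.04423082  0.34440656  0.36960917] [19.73304237 21.1770456 ]
[[-0.5 -0.9]
 [-1.3 -0.3]
 [-0.  -1.6]
 [-1.2 -1.2]
 [-0.1  0.5]
 [ 0.1 -0.2]
 [-0.8 -0.3]] [[-1.   0. ]
 [ 0.5  0. ]
 [-0.1 -0.3]
 [-0.1 -1.3]
 [-1.1 -0.5]
 [-1.  -0.1]
 [-0.9  0.4]
 [-0.2 -1.6]]
0.36960917162502954 front [[ 0.4976 -0.0811  0.1661]]
0.36960917162502954 press [[ 0.4706 -0.0058  0.1661]]
0.36960917162502954 pressR [[ 0.5246 -0.1564  0.1661]]
0.36960917162502954 slot [[ 0.5246 -0.0714  0.1571]]
0 front [[ 0.4828 -0.0864  0.098 ]]
0 press [[ 0.4558 -0.0111  0.098 ]]
0 pressR [[ 0.5098 -0.1617  0.098 ]]
0 slot [[ 0.5111 -0.0763  0.1   ]]
```

Request:
{"api": "send_rows", "payload": {
  "rows": [18.5, -33, 2, 0, 0, 2.4, 0, 18.5, -33, 2, 0, 0, 2.4, 0, 18.5, -33, 2, 0, 0, 2.4, 0, 18.5, -33, 2, 0, 0, 2.4, 0, 18.5, -33, 2, 0, 0, 2.4, 0, 18.5, -33, 2, 0, 0, 2.4, 0, 18.5, -33, 2, 0, 0, 2.4, 0, 18.5, -33, 2, 0, 0, 2.4, 0]
}}

```text
time: 1.15
tool_pos: [0.3212, 0.2569, 0.2213]
ee_rot: [-3.141, 0.0, 1.588]
wrist_force: [0.7, 0.9, 0.5]
width: 0.0171
```

Request:
{"api": "send_rows", "payload": {
  "rows": [18.5, -33, 2, 0, 0, 2.4, 0, 18.5, -33, 2, 0, 0, 2.4, 0, 18.5, -33, 2, 0, 0, 2.4, 0, 18.5, -33, 2, 0, 0, 2.4, 0, 18.5, -33, 2, 0, 0, 2.4, 0, 18.5, -33, 2, 0, 0, 2.4, 0, 18.5, -33, 2, 0, 0, 2.4, 0, 18.5, -33, 2, 0, 0, 2.4, 0]
}}

```text
time: 2.15
tool_pos: [0.4692, -0.007, 0.2372]
ee_rot: [-3.141, -0.0, 1.922]
wrist_force: [0.5, 0.2, -0.4]
width: 0.0
```

```bash
python3 - <<'E'
from bench import *
import cv2
o=get_obs();print(o['time'],o['tool_pos'],o['ee_rot'],o['wrist_force'],o['joint_positions'],o['width'])
a=snapshot("wrist")["color"][:,:,::-1];cv2.imwrite("pics/w1.png",a)
b=snapshot("scene")["color"][:,:,::-1][60:330,150:450];cv2.imwrite("pics/s1.png",cv2.resize(b,None,fx=2.2,fy=2.2,interpolation=cv2.INTER_CUBIC))
E
```

```text
2.15 [ 0.46919575 -0.00702775  0.23722346] [-3.14120202e+00 -4.82818375e-04  1.92238197e+00] [ 0.50240187  0.1965711  -0.43158047] [-1.36073297e-01 -9.74797083e-02  1.49223096e+00  2.47351163e-04
  1.74741272e+00 -2.05841197e+00] 3.80295437696771e-05
```

View pics/w1.png

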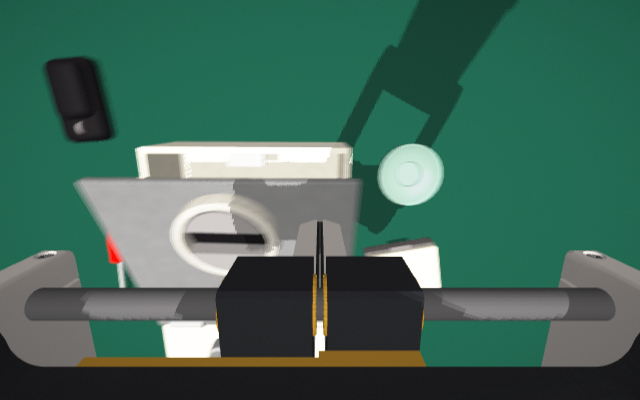

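View pics/s1.png

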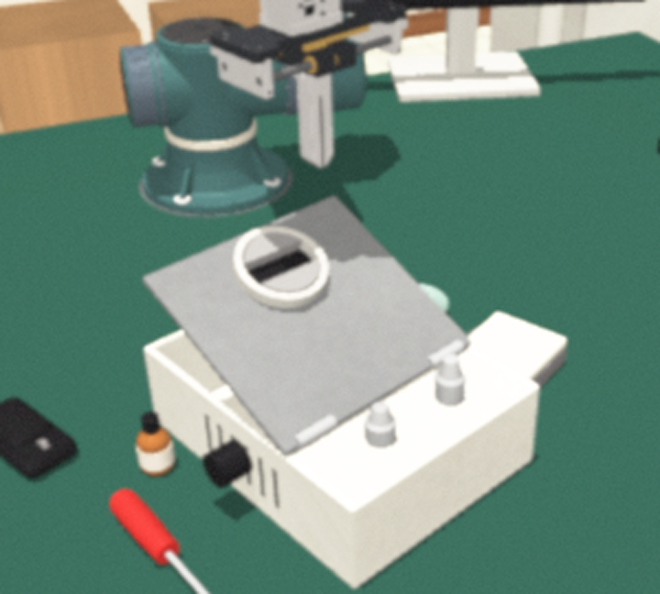

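Request:
{"api": "send_rows", "payload": {
  "rows": [0, 0, -9, 0, 0, 0, 0, 0, 0, -9, 0, 0, 0, 0, 0, 0, -9, 0, 0, 0, 0, 0, 0, -9, 0, 0, 0, 0, 0, 0, -9, 0, 0, 0, 0, 0, 0, -9, 0, 0, 0, 0, 0, 0, -7, 0, 0, 0, 0, 0, 0, -6, 0, 0, 0, 0]
}}

```text
time: 3.25
tool_pos: [0.469, -0.006, 0.1706]
ee_rot: [3.141, 0.0, 1.921]
wrist_force: [-0.8, 0.3, 1.6]
width: 0.0008
```

Request:
{"api": "send_rows", "payload": {
  "rows": [-1.8, -0.6, -7, 0, 0, 0, 0, -1.8, -0.6, -7, 0, 0, 0, 0, -1.8, -0.6, -7, 0, 0, 0, 0, -1.8, -0.6, -7, 0, 0, 0, 0, -1.8, -0.6, -7, 0, 0, 0, 0, -1.8, -0.6, -7, 0, 0, 0, 0, -1.8, -0.6, -7, 0, 0, 0, 0, -1.8, -0.6, -7, 0, 0, 0, 0]
}}

```text
time: 4.25
tool_pos: [0.455, -0.0104, 0.1142]
ee_rot: [3.14, -0.0, 1.921]
wrist_force: [2.2, -0.5, 1.3]
width: 0.0007
```

Request:
{"api": "send_rows", "payload": {
  "rows": [0, 0, -2, 0, 0, 0, 0, 0, 0, -2, 0, 0, 0, 0, 0, 0, -2, 0, 0, 0, 0, 0, 0, -2, 0, 0, 0, 0, 0, 0, -2, 0, 0, 0, 0, 0, 0, -2, 0, 0, 0, 0, 0, 0, -2, 0, 0, 0, 0, 0, 0, -2, 0, 0, 0, 0]
}}

```text
time: 5.25
tool_pos: [0.4545, -0.0107, 0.0984]
ee_rot: [-3.141, -0.0, 1.921]
wrist_force: [-1.1, -0.2, 1.1]
width: 0.0006
```

Request:
{"api": "send_rows", "payload": {
  "rows": [0, 0, -1, 0, 0, 0, 0, 0, 0, -1, 0, 0, 0, 0, 0, 0, 0, 0, 0, 0, 0, 0, 0, 0, 0, 0, 0, 0, 0, 0, 0, 0, 0, 0, 0, 0, 0, 0, 0, 0, 0, 0, 0, 0, 0, 0, 0, 0, 0, 0, 0, 0, 0, 0, 0, 0]
}}

```text
time: 6.25
tool_pos: [0.4545, -0.0107, 0.0982]
ee_rot: [3.141, 0.0, 1.921]
wrist_force: [-4.3, -0.1, 9.0]
width: 0.0004
```

Request:
{"api": "send_rows", "payload": {
  "rows": [0, 0, -1, 0, 0, 0, 0, 0, 0, -1, 0, 0, 0, 0, 0, 0, 0, 0, 0, 0, 0, 0, 0, 0, 0, 0, 0, 0, 0, 0, 0, 0, 0, 0, 0, 0, 0, 0, 0, 0, 0, 0, 0, 0, 0, 0, 0, 0, 0, 0, 0, 0, 0, 0, 0, 0]
}}

```text
time: 7.25
tool_pos: [0.4546, -0.0107, 0.098]
ee_rot: [3.141, 0.001, 1.921]
wrist_force: [-8.3, 0.4, 17.7]
width: 0.0006
```

Request:
{"api": "send_rows", "payload": {
  "rows": [0, 0, 6, 0, 0, 0, 0, 0, 0, 14, 0, 0, 0, 0, 0, 0, 14, 0, 0, 0, 0, 0, 0, 14, 0, 0, 0, 0, 0, 0, 14, 0, 0, 0, 0, 0, 0, 14, 0, 0, 0, 0, 0, 0, 10, 0, 0, 0, 0, 0, 0, 0, 0, 0, 0, 0.36]
}}

```text
time: 8.25
tool_pos: [0.4551, -0.0108, 0.1816]
ee_rot: [3.14, 0.001, 1.921]
wrist_force: [-0.2, -0.4, 1.0]
width: 0.0074
```

```bash
python3 - <<'E'
from bench import *
import cv2
o=get_obs();print(o['time'],o['tool_pos'],o['ee_rot'],o['wrist_force'],o['width'])
a=snapshot("wrist")["color"][:,:,::-1];cv2.imwrite("pics/w2.png",a)
b=snapshot("scene")["color"][:,:,::-1];cv2.imwrite("pics/s2f.png",b);b=b[140:330,200:420];cv2.imwrite("pics/s2.png",cv2.resize(b,None,fx=3.15,fy=3.15,interpolation=cv2.INTER_CUBIC))
b=snapshot("top")["color"][:,:,::-1][100:270,230:450];cv2.imwrite("pics/t2.png",cv2.resize(b,None,fx=3.5,fy=3.5,interpolation=cv2.INTER_CUBIC))
E
```

```text
8.25 [ 0.45505528 -0.01076051  0.18157359] [3.13993763e+00 8.34474994e-04 1.92120681e+00] [-0.1565613  -0.44263397  1.01728244] 0.007386300471895248
```

View pics/w2.png

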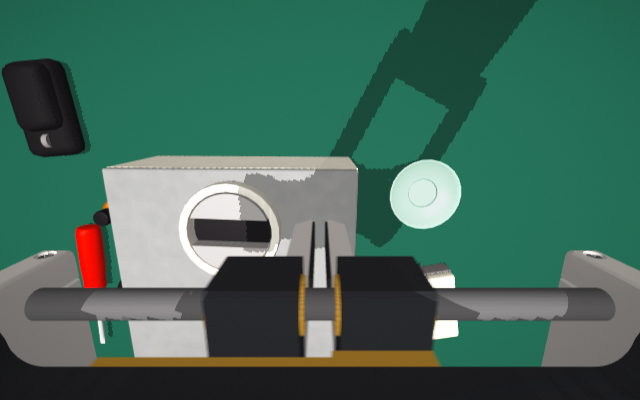

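View pics/s2.png

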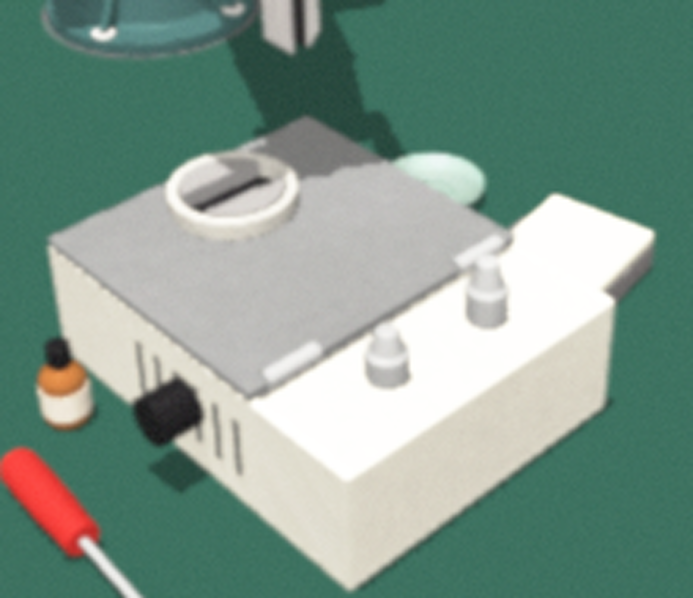

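View pics/t2.png

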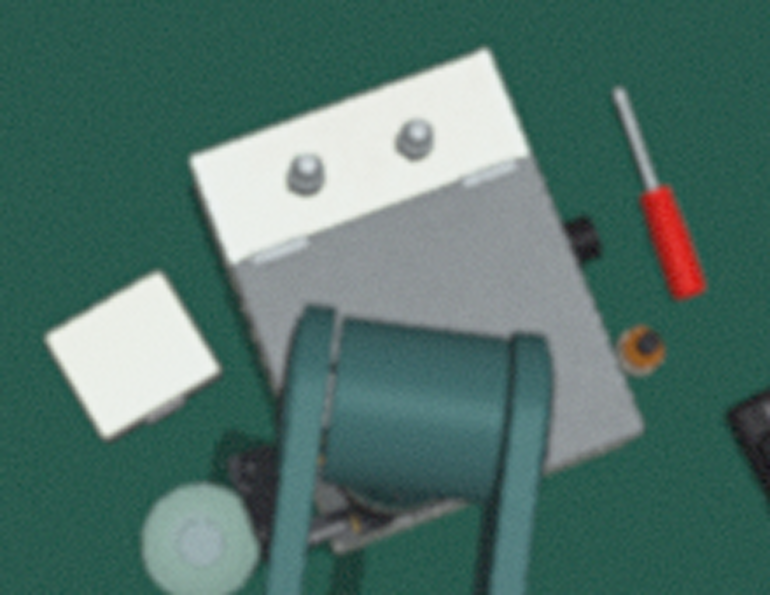

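```bash
python3 - <<'E'
import cv2
a=cv2.imread("pics/w2.png")[165:290,160:300];cv2.imwrite("pics/w2z.png",cv2.resize(a,None,fx=5,fy=4.7,interpolation=cv2.INTER_CUBIC)[:590])
E
```

```text
(no output)
```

View pics/w2z.png

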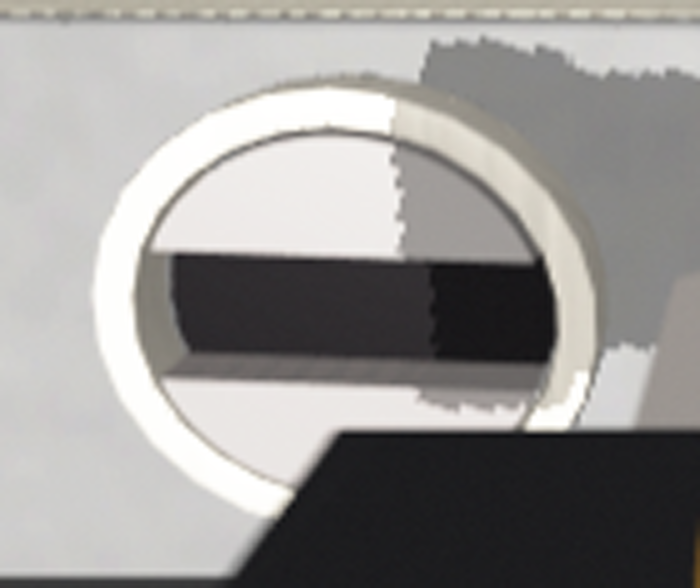

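```bash
cat >> cal.py <<'E'
from scipy.spatial.transform import Rotation as Ro
Kw=np.array([[298.29174728,0,319.43037168],[0,298.29174728,194.98289778],[0,0,1]])
Ttc=np.array([[.999999571,-9.24559543e-04,5.41791745e-05,6.31857447e-04],[8.84004033e-04,.970308443,.241869270,-.0707892623],[-2.76193052e-04,-.241869118,.970308844,-.181022491],[0,0,0,1]])
def wray(pos,rpy,px,z):
    R=Ro.from_euler('xyz',rpy).as_matrix();px=np.atleast_2d(px)
    d=np.c_[px,np.ones(len(px))]@np.linalg.inv(Kw).T
    D=d@Ttc[:3,:3].T@R.T;o=R@Ttc[:3,3]+pos
    return o+D*((z-o[2])/D[:,2])[:,None]
E
python3 - <<'E'
from cal import *
z=np.array([[152,252],[540,263],[165,378],[545,392],[135,300],[557,330],[345,130],[190,195],[500,205]])/[5,4.7]+[160,165]
P=wray(np.array([.45505528,-.01076051,.18157359]),[3.13993763,8.34e-4,1.92120681],z,.113)
print(P.round(4))
for i,j in((0,1),(2,3)):
    d=P[i]-P[j];print(np.degrees(np.arctan2(-d[0],d[1])) ,np.degrees(np.arctan2(d[1],d[0])))
A=np.c_[2*P[4:,:2],np.ones(5)];s=np.linalg.lstsq(A,(P[4:,:2]**2).sum(1),rcond=None)[0];print(s[:2],np.sqrt(s[2]+s[0]**2+s[1]**2))
m=(P[0]+P[1])/2;n=(P[2]+P[3])/2;print((m+n)/2)
E
```

```text
[[ 0.506  -0.1124  0.113 ]
 [ 0.4846 -0.0476  0.113 ]
 [ 0.5299 -0.1041  0.113 ]
 [ 0.5092 -0.0389  0.113 ]
 [ 0.5163 -0.113   0.113 ]
 [ 0.4964 -0.0407  0.113 ]
 [ 0.4716 -0.0869  0.113 ]
 [ 0.4928 -0.1089  0.113 ]
 [ 0.4762 -0.0576  0.113 ]]
-161.7856872671838 -71.7856872671838
-162.38608094868744 -72.38608094868741
[ 0.50814319 -0.07609113] 0.03726012808508485
[ 0.50743587 -0.07575018  0.113     ]
```

Request:
{"api": "send_rows", "payload": {
  "rows": [6.8, -8.2, 0, 0, 0, -0.25, 0.36, 6.8, -8.2, 0, 0, 0, -0.25, 0.36, 6.8, -8.2, 0, 0, 0, -0.25, 0.36, 6.8, -8.2, 0, 0, 0, -0.25, 0.36, 6.8, -8.2, 0, 0, 0, -0.25, 0.36, 6.8, -8.2, 0, 0, 0, -0.25, 0.36, 6.8, -8.2, 0, 0, 0, -0.25, 0.36, 6.8, -8.2, 0, 0, 0, -0.25, 0.36]
}}

```text
time: 9.4
tool_pos: [0.5094, -0.0768, 0.1805]
ee_rot: [3.142, -0.0, 1.886]
wrist_force: [0.2, 0.8, -1.1]
width: 0.0343
```

Request:
{"api": "send_rows", "payload": {
  "rows": [0, 0, -8, 0, 0, 0, 0.36, 0, 0, -8, 0, 0, 0, 0.36, 0, 0, -8, 0, 0, 0, 0.36, 0, 0, -8, 0, 0, 0, 0.36, 0, 0, -8, 0, 0, 0, 0.36, 0, 0, -8, 0, 0, 0, 0.36, 0, 0, -8, 0, 0, 0, 0.36, 0, 0, 0, 0, 0, 0, 0.36]
}}

```text
time: 10.4
tool_pos: [0.5084, -0.0761, 0.1235]
ee_rot: [-3.14, -0.001, 1.886]
wrist_force: [0.2, -0.2, -1.1]
width: 0.0339
```

```bash
python3 - <<'E'
from bench import *
import cv2
o=get_obs();print(o['time'],o['tool_pos'],o['ee_rot'],o['wrist_force'],o['width'])
a=snapshot("wrist")["color"][:,:,::-1];cv2.imwrite("pics/w3.png",a)
b=snapshot("scene")["color"][:,:,::-1][140:330,200:420];cv2.imwrite("pics/s3.png",cv2.resize(b,None,fx=3.15,fy=3.15,interpolation=cv2.INTER_CUBIC))
E
```

```text
10.4 [ 0.50837922 -0.07613884  0.12354853] [-3.14015859e+00 -1.02200336e-03  1.88626736e+00] [ 0.19492172 -0.2407831  -1.06949289] 0.03385006496006918
```

View pics/w3.png

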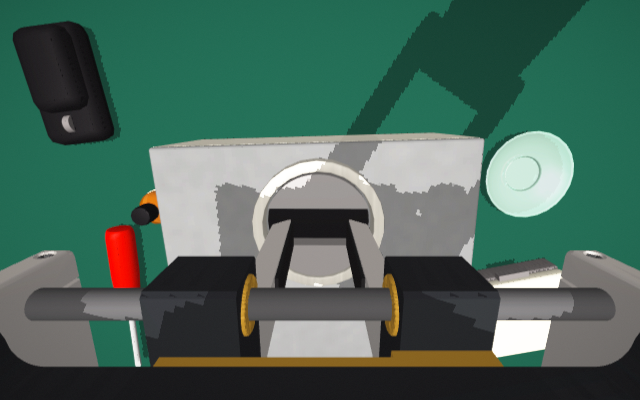

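View pics/s3.png

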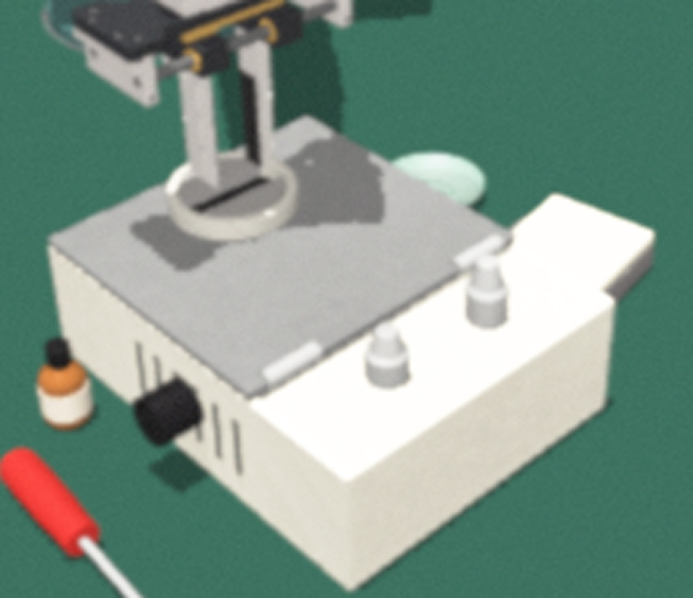

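Request:
{"api": "send_rows", "payload": {
  "rows": [0, 0, -3, 0, 0, 0, 0.36, 0, 0, -3, 0, 0, 0, 0.36, 0, 0, -3, 0, 0, 0, 0.36, 0, 0, -3, 0, 0, 0, 0.36, 0, 0, -3, 0, 0, 0, 0.36, 0, 0, -3, 0, 0, 0, 0.36, 0, 0, -1.5, 0, 0, 0, 0.36, 0, 0, 0, 0, 0, 0, 0.36]
}}

```text
time: 11.5
tool_pos: [0.5088, -0.0762, 0.1048]
ee_rot: [-3.141, -0.0, 1.886]
wrist_force: [0.3, 0.2, 0.5]
width: 0.0338
```

In the slot, no contact force. Turning clockwise.

Request:
{"api": "send_rows", "payload": {
  "rows": [0, 0, 0, 0, 0, -4, 0.36, 0, 0, 0, 0, 0, -4, 0.36, 0, 0, 0, 0, 0, -4, 0.36, 0, 0, 0, 0, 0, -4, 0.36, 0, 0, 0, 0, 0, -4, 0.36, 0, 0, 0, 0, 0, -4, 0.36, 0, 0, 0, 0, 0, -4, 0.36, 0, 0, 0, 0, 0, -4, 0.36]
}}

```text
time: 12.5
tool_pos: [0.5083, -0.076, 0.105]
ee_rot: [-3.14, -0.0, 1.326]
wrist_force: [-2.1, 1.0, 0.1]
width: 0.0341
```

```bash
python3 - <<'E'
from bench import *
import cv2
o=get_obs();print(o['time'],o['tool_pos'],o['ee_rot'],o['wrist_force'],o['wrist_torque'],o['width'])
a=snapshot("wrist")["color"][:,:,::-1];cv2.imwrite("pics/w4.png",a)
E
```

```text
12.5 [ 0.50828742 -0.075974    0.10503312] [-3.14006450e+00 -2.83855511e-04  1.32586910e+00] [-2.07204748  0.99949181  0.09045137] [0.17813844 0.28018287 0.08224805] 0.03409255858632137
```

View pics/w4.png

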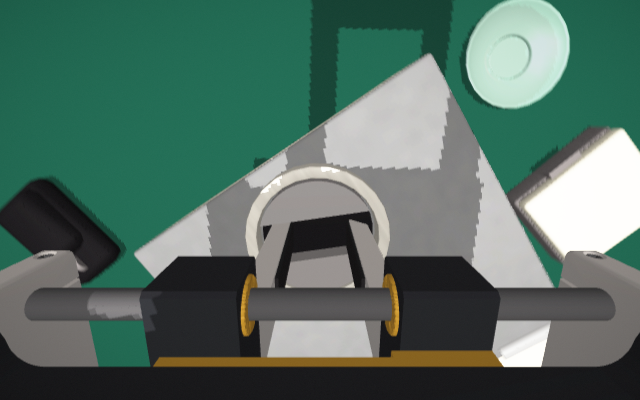

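Request:
{"api": "send_rows", "payload": {
  "rows": [0, 0, 0, 0, 0, -4, 0.36, 0, 0, 0, 0, 0, -4, 0.36, 0, 0, 0, 0, 0, -4, 0.36, 0, 0, 0, 0, 0, -4, 0.36, 0, 0, 0, 0, 0, -4, 0.36, 0, 0, 0, 0, 0, -4, 0.36, 0, 0, 0, 0, 0, -4, 0.36, 0, 0, 0, 0, 0, -4, 0.36]
}}

```text
time: 13.55
tool_pos: [0.5089, -0.0762, 0.1051]
ee_rot: [3.142, -0.0, 0.768]
wrist_force: [-0.4, -0.4, 0.9]
width: 0.0338
```

Request:
{"api": "send_rows", "payload": {
  "rows": [0, 0, 0, 0, 0, -4, 0.36, 0, 0, 0, 0, 0, -4, 0.36, 0, 0, 0, 0, 0, -4, 0.36, 0, 0, 0, 0, 0, -4, 0.36, 0, 0, 0, 0, 0, -4, 0.36, 0, 0, 0, 0, 0, -2, 0.36, 0, 0, 0, 0, 0, -2, 0.36, 0, 0, 0, 0, 0, -2, 0.36]
}}

```text
time: 14.55
tool_pos: [0.5092, -0.0766, 0.1051]
ee_rot: [3.141, -0.001, 0.314]
wrist_force: [0.5, -3.1, -1.5]
width: 0.034
```

```bash
python3 - <<'E'
from bench import *
import cv2
o=get_obs();print(o['time'],o['tool_pos'],o['ee_rot'],o['wrist_force'],o['wrist_torque'],o['width'])
a=snapshot("wrist")["color"][:,:,::-1];cv2.imwrite("pics/w5.png",a)
E
```

```text
14.55 [ 0.50919779 -0.07660023  0.10509627] [ 3.14075744e+00 -5.34284814e-04  3.13785988e-01] [ 0.45461543 -3.06839876 -1.46688732] [-0.30903492 -0.17469514  0.11174473] 0.03396744934839425
```

View pics/w5.png

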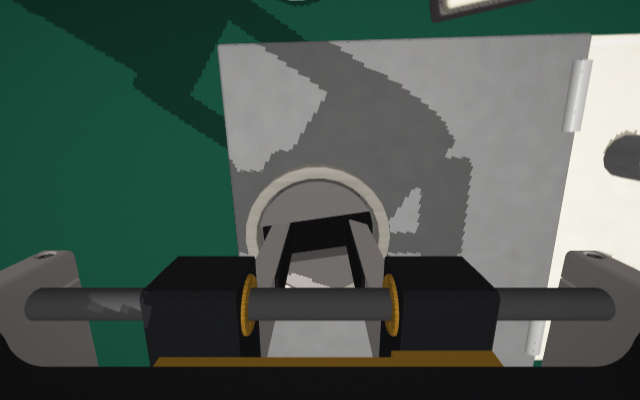

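Request:
{"api": "send_rows", "payload": {
  "rows": [0, 0, 0, 0, 0, -1, 0.36, 0, 0, 0, 0, 0, -1, 0.36, 0, 0, 0, 0, 0, -1, 0.36, 0, 0, 0, 0, 0, -1, 0.36, 0, 0, 0, 0, 0, -1, 0.36, 0, 0, 0, 0, 0, -1, 0.36, 0, 0, 0, 0, 0, -1, 0.36, 0, 0, 0, 0, 0, 0, 0.36]
}}

```text
time: 15.6
tool_pos: [0.5091, -0.0766, 0.1051]
ee_rot: [3.141, -0.0, 0.193]
wrist_force: [1.9, -3.6, -2.3]
width: 0.0339
```

```bash
python3 - <<'E'
from bench import *
o=get_obs();print(o['time'],o['tool_pos'],o['ee_rot'],o['wrist_force'],o['wrist_torque'],o['joint_torque'][5],o['width'])
E
```

```text
15.6 [ 0.50910417 -0.07656182  0.10509966] [ 3.14091415e+00 -4.55248320e-04  1.93075647e-01] [ 1.86875851 -3.5958897  -2.27317654] [-0.88728131 -0.42933213  0.09430845] 0.15870871022343636 0.03390725994558935
```

Request:
{"api": "send_rows", "payload": {
  "rows": [0, 0, 0, 0, 0, -1, 0.36, 0, 0, 0, 0, 0, -1, 0.36, 0, 0, 0, 0, 0, -1, 0.36, 0, 0, 0, 0, 0, 0, 0.36, 0, 0, 0, 0, 0, 0, 0.36, 0, 0, 0, 0, 0, 0, 0.36, 0, 0, 0, 0, 0, 0, 0.36, 0, 0, 0, 0, 0, 0, 0.36]
}}

```text
time: 16.6
tool_pos: [0.5091, -0.0768, 0.1051]
ee_rot: [3.14, -0.0, 0.143]
wrist_force: [2.0, -5.6, -0.5]
width: 0.0342
```

```bash
python3 - <<'E'
from bench import *
o=get_obs();print(o['time'],o['tool_pos'],o['ee_rot'],o['wrist_force'],o['wrist_torque'],o['joint_torque'][5],o['width'])
E
```

```text
16.6 [ 0.50906856 -0.07677415  0.10508615] [ 3.14004651e+00 -1.95353204e-04  1.43121085e-01] [ 2.01329736 -5.64414635 -0.49960578] [-1.10186642 -0.48078551  0.9071482 ] 0.9130261279642582 0.0341856096608833
```

Torque rose from 0.1 to 0.9 N·m, so it is at the hard stop. Unload and withdraw.

Request:
{"api": "send_rows", "payload": {
  "rows": [0, 0, 0, 0, 0, 3, 0.36, 0, 0, 0, 0, 0, 3, 0.36, 0, 0, 0, 0, 0, 3, 0.36, 0, 0, 6, 0, 0, 0, 0.36, 0, 0, 12, 0, 0, 0, 0.36, 0, 0, 20, 0, 0, 0, 0.36, 0, 0, 25, 0, 0, 0, 0.36, 0, 0, 25, 0, 0, 0, 0.36]
}}

```text
time: 17.6
tool_pos: [0.5088, -0.0758, 0.1948]
ee_rot: [-3.141, -0.001, 0.298]
wrist_force: [-0.0, -1.0, 0.0]
width: 0.0336
```

Request:
{"api": "send_rows", "payload": {
  "rows": [-25, 0, 15, 0, 0, 0, 0.36, -25, 0, 10, 0, 0, 0, 0.36, -25, 0, 0, 0, 0, 0, 0.36, -25, 0, 0, 0, 0, 0, 0.36, -25, 0, 0, 0, 0, 0, 0.36, -25, 0, 0, 0, 0, 0, 0.36, 0, 0, 0, 0, 0, 0, 0.36, 0, 0, 0, 0, 0, 0, 0.36]
}}

```text
time: 18.6
tool_pos: [0.3595, -0.0762, 0.2186]
ee_rot: [3.141, -0.001, 0.298]
wrist_force: [-0.2, -0.3, -0.4]
width: 0.0341
```

```bash
python3 - <<'E'
from bench import *
import cv2
o=get_obs();print(o['time'],o['tool_pos'],o['ee_rot'],o['wrist_force'])
b=snapshot("scene")["color"][:,:,::-1][140:330,200:420];cv2.imwrite("pics/s6.png",cv2.resize(b,None,fx=3.15,fy=3.15,interpolation=cv2.INTER_CUBIC))
b=snapshot("top")["color"][:,:,::-1][100:270,230:450];cv2.imwrite("pics/t6.png",cv2.resize(b,None,fx=3.5,fy=3.5,interpolation=cv2.INTER_CUBIC))
E
```

```text
18.6 [ 0.35948077 -0.07617342  0.21862009] [ 3.14122375e+00 -1.41640123e-03  2.97870902e-01] [-0.24430728 -0.28165352 -0.39882111]
```

View pics/s6.png

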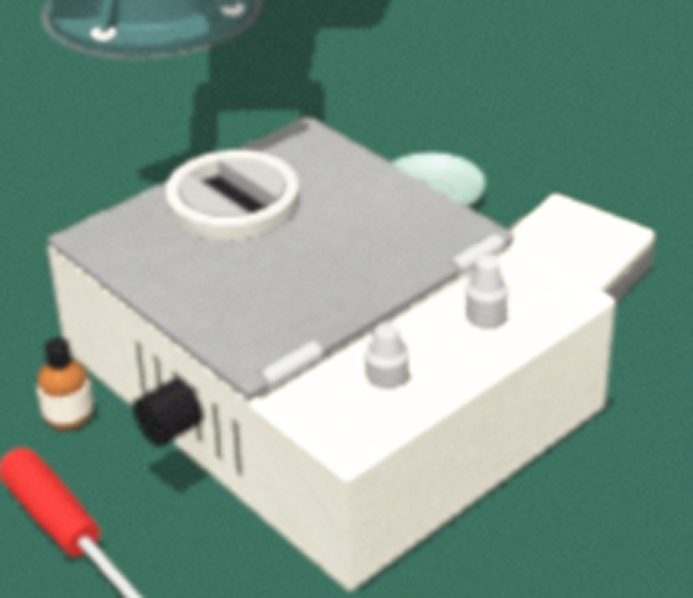

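View pics/t6.png

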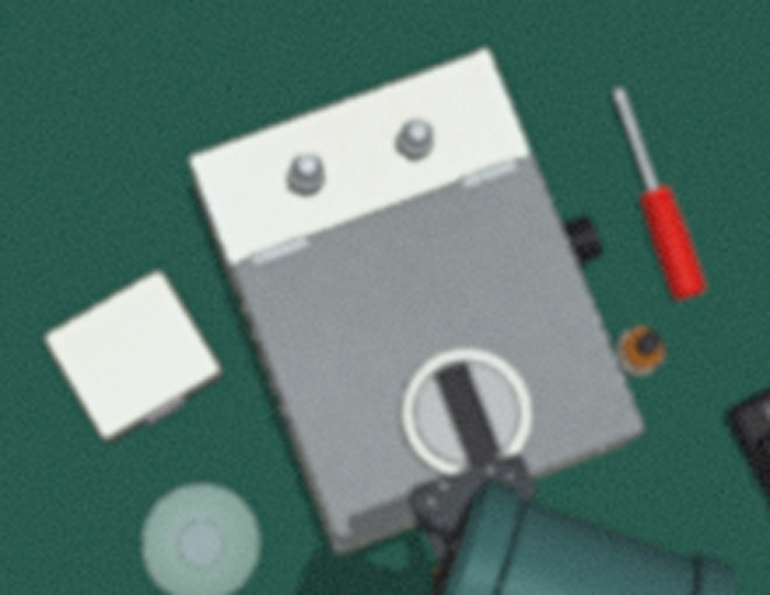

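```bash
python3 -c "
from bench import *
print(close_job())"
```

```text
the job is handed in; nothing more can be done
None
```

The lid is shut and locked, and I handed the job in at about 18.7 s of the 58 s allowed.

- **Closing the lid:** I pressed it down with the closed fingertips about 80 mm left of the centre line. It stopped at 98 mm above the bench, the shut height, and held there at about 18 N. The cameras showed it level on the rim before I touched the fastener.
- **Turning the fastener:** I set both fingertips, slightly apart, in the slot rather than just one, and turned clockwise. Wrist torque rose from about 0.1 to 0.9 N·m at the hard stop. I then eased off, lifted straight out and moved clear.

**Last checks:** The top picture shows the slot running front to back, within about 1° of the box's side edge. The lid is still level. The objectives, slide box, dish, bottle and screwdriver match their starting positions. The mouse is only partly visible in the last picture, but that part has not moved. The final wrist force was near zero.

One small disagreement: the wrist camera and my overall fit placed the slot centre about 3 mm apart. I aimed between the two, and the fingertips went in without contact. No check failed.

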